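# Line up the small jars beside the medicine bottle

## Task

Stand the two small glass jars with grey silicone lids on the wooden ledge, one on each side of the amber medicine bottle, so that the three make one straight row along the middle of the ledge with a finger's width (about 20 mm) between neighbours. Set the jars down upright without dropping them, and leave the medicine bottle standing where it is.

Things in the scene. Friction and masses are not known exactly. Their poses are not given: they have to be found in the camera images.
- jar_a_mid (a point): one of two identical small clear glass jars, upright, 52 mm in diameter, 62 mm tall; the top 12 mm is a flat grey silicone lid (46 mm) with a pull tab; 0.10 to 0.21 kg. Starts on the counter (z = 0) on the robot's side of the ledge. The point is its centre, 31 mm above its underside; z axis up. Not the lone wide jar (84 mm across, 46 mm tall) with the same kind of lid
- jar_b_mid (a point): the other of the two identical small glass jars (52 mm diameter, 62 mm tall, grey silicone lid), described as for jar_a; the point is its centre, 31 mm above its underside, z axis up
- ledge: fixed low slab of brown wood on the counter: 120 mm deep (x axis, away from the robot), 500 mm long (y axis, to the robot's left), 25 mm high, turned up to 9 degrees. Origin at the centre of its underside; its top is 25 mm up and the row runs along its y axis at x = 0. Besides the bottle only a tin (54 mm across, 36 mm tall) stands on it, 200 mm or more along +y
- medicine_bottle: a closed, loose, upright amber medicine bottle with a white cap, 44 mm in diameter and 78 mm tall, standing on the ledge's long centre line within 40 mm of the ledge's middle. Origin at the centre of its underside, z axis up

How it is judged:
At the end, for the whole second after the job is handed in: Both small jars upright (7 degrees), at rest on the ledge, one each side of the bottle (over 100 mm apart), centres within 15 mm of the ledge's long centre line and 55 to 81 mm from the bottle's axis (68 = a 20 mm gap). Bottle upright, within 15 mm of its start (x of jar_a_mid in the frame of ledge between -0.015 and 0.015 m and z of jar_a_mid in the frame of ledge between 0.05 and 0.062 m and angle between each of jar_a_mid, jar_b_mid, medicine_bottle's own z axis and vertical below 0.12 rad and linear speed of each of jar_a, jar_b, medicine_bottle below 0.02 m/s and horizontal distance between jar_a_mid and medicine_bottle between 0.055 and 0.081 m and x of jar_b_mid in the frame of ledge between -0.015 and 0.015 m and z of jar_b_mid in the frame of ledge between 0.05 and 0.062 m and horizontal distance between jar_b_mid and medicine_bottle between 0.055 and 0.081 m and horizontal distance between jar_a_mid and jar_b_mid above 0.1 m and distance of medicine_bottle from where it was at the start of the episode below 0.015 m); the robot touches nothing.
It fails at once if a small jar (jar_a) is dropped or knocked: it moves faster than 0.55 m/s with no finger on it (a free fall of more than about 15 mm) (linear speed of jar_a above 0.55 m/s and contact force between the fingers and jar_a below 0.05 N).
It fails at once if a small jar (jar_b) is dropped or knocked: it moves faster than 0.55 m/s with no finger on it (a free fall of more than about 15 mm) (linear speed of jar_b above 0.55 m/s and contact force between the fingers and jar_b below 0.05 N).
It fails at once if the medicine bottle is tipped over (angle between medicine_bottle's own z axis and vertical above 0.6 rad).
It also fails if it takes over 62 s, if anything falls off the work surface, if the arm or the gripper's body presses on something with over 40 N, if the wrist force passes 120 N, or if a joint passes its speed limit or range.

## Robot

A 7-joint arm with a two-finger parallel gripper is mounted at the origin on the work surface. World frame = base frame: x ahead of the robot, y to its left, z up, the work surface at z = 0. Lengths are in m, angles in rad, forces in N, time in s.
With the tool pointing down it reaches from about 0.425 to 0.925 m from the base axis. Payload 6.8 kg.
Tool frame: the origin (TCP) lies on the front face of the gripper's body, between the roots of the fingers; the fingertips stand 73 mm ahead of it and the grasp point (between the pads) lies 54 mm ahead of it (tcp_to_tips is the distance from the TCP to the fingertips, in m); z points along the fingers, x is the direction in which the jaws open and shut, and the axes are right-handed (so a half turn about z gives the same grasp; the last joint's range is limited). The gripper opens to 85 mm and grips with 20 to 120 N. Pads are 22 mm wide; open, the fingers measure 114 mm over their backs; the gripper's body (76 mm by 85 mm) begins 54 mm behind the grasp point. The pads swing forward as they close: fully open they stand 13 mm farther back than shut.
Start: joints at [1.052, 0.477, 0.022, 1.555, -0.011, 1.109, -0.083], TCP at [0.27, -0.619, 0.304] pointing down, gripper open.
Joint ranges: [-2.96, 2.96], [-0.34, 2.1], [-1.41, 1.46], [0.24, 2.44], [-1.37, 4.51], [0.17, 1.92], [-2.96, 2.96]. Speed limits (rad/s): [2.39, 2.39, 3.14, 3.14, 3.14, 3.14, 3.14].

## Interface

Orientations are given as a unit quaternion [w, x, y, z].
In Python, from station import get_obs, read_camera, hand_in, look_for, silhouettes, tcp_to_tips gives the robot as it stands. The module is installed in compiled form; this text tells all that it offers.
- The arm moves only by the tool apply_moves, never from a script. Its argument "moves" is a list of rows, each a list of 3 entries, a list of its own where there are three numbers: the shift along the tool's x, y, z in units of 25 mm (1.0 is 25 mm), then the turn, a rotation vector about the tool's x, y, z in units of 10 degrees (1.0 is 10 degrees), then the gripper's target within -1 to 1 (fully open at 1, half-way at 0, shut at -1). In form: [[[dx, dy, dz], [rx, ry, rz], jaw], ...]. A call has 1 to 20 rows; each row is the pose to reach, as a shift and turn from the pose commanded when the call began, along the tool's axes at that moment; what a row does not reach only later rows make up. A row lasts 1/8 s, in which the tool goes at most 62.5 mm and 10.7 degrees, less where a joint would pass 70% of its speed; a pose out of reach is approached as far as the arm can. A call with a gripper value outside its range is refused whole. The fingers move at their own pace and stop on an object; "force" is the grip in N (left out, the last holds). Time passes only in rows, so rows that repeat a pose let the fingers close. It gives the time, the measured TCP pose, the force and the opening at its end, in the units of the state.
- get_obs(): the state, without advancing time (a new reading comes with each control period).
- read_camera(name): name is "side" or "top"; returns a dict with "color" (480x640x3 uint8, red, green, blue), "mtx" (3x3 intrinsics, pixels), "k1" (the pictures are not rectified: a ray, as slopes to the right and down, at radius r is drawn at 1 + k1 r^2 times it, then the intrinsics apply), "eye" and "rotation" of the camera in the world. Camera axes: x right, y up, looking along -z (the intrinsics and any distortion apply to the point x, -y, -z); pixel columns grow to the right and rows downward; lengths in m; the calibration is good to about 2 mm. A picture is of the moment at which its call begins. There is no depth.
- hand_in(): hands the job in, once; it reports no verdict.
Trained networks look in the newest picture that a camera, given by its name, has taken for a name from the list of things; names that differ only in an ending like _2 or _b are one class to them, and where a whole thing is asked for, a point or a joint stands for the part that bears it (a point fixed in the world has none). Each returns a list of dicts, best first, with "conf" (0 to 1); they miss things now and then, are a little off and sometimes report something else, mostly with a low value. They report only what shows in the picture. A call takes as long as a camera call.
- look_for(camera, query): "pixel" ([row, column] in pixels, amid what is visible of it).
- silhouettes(camera, query): "mask" (480x640 bool, what is visible of it) and "pixel" ([row, column] in pixels, amid what is visible of it).
The state is a dict: "t": time; "q": joint angles; "joint_vel": joint speeds; "joint_torque": joint torques, N m; "eef_pos": TCP position; "tool_rot": TCP orientation; "contact_force": force on the tool from outside, world axes, zero at the start; "torque": the same for the moment, N m; "gripper_width": opening from 0.0 (shut) to 1.0 (fully open).
Only numpy, scipy, OpenCV 4.12 (cv2) and the standard library are available. Lean on these libraries where they do the work, as an engineer would, in place of code of your own. Each camera call takes 0.05 s, during which the arm holds its last target.

## Working session

There is one attempt and no reset: what is moved stays moved. The work goes in short steps, Python scripts to look and compute and a tool call to move; the robot and the scene stay as the last step left them, time stands still between calls to the robot, and variables do not carry over. Pictures are saved under pics/ and viewed, and the job is handed in when it is done.

Besides the shell and the picture viewer there is one more tool, called after "Request:" by a JSON object that holds its "method" and its "body". apply_moves: Moves the arm, as the interface text tells. Its arguments: {"type":"object","properties":{"moves":{"type":"array"},"force":{"type":"number"}},"required":["moves"]}

```bash
mkdir -p pics; cat > h.py <<'E'
import numpy as np, cv2
from station import *
def ray(c,px):
    K=np.array(c["mtx"]);k=c["k1"]
    u=(px[1]-K[0,2])/K[0,0];v=(px[0]-K[1,2])/K[1,1]
    d=np.array([u,v]);s=d.copy()
    for _ in range(30): s=d/(1+k*(s@s))
    R=np.array(c["rotation"])
    return np.array(c["eye"]),R@np.array([s[0],-s[1],-1.])
def at_z(c,px,z):
    e,d=ray(c,px); return e+d*(z-e[2])/d[2]
def proj(c,p):
    R=np.array(c["rotation"]);q=R.T@(np.array(p)-np.array(c["eye"]))
    s=np.array([q[0],-q[1]])/-q[2]; s=s*(1+c["k1"]*(s@s));K=np.array(c["mtx"])
    return np.array([K[1,1]*s[1]+K[1,2],K[0,0]*s[0]+K[0,2]])
def save(c,n): cv2.imwrite("pics/"+n,np.ascontiguousarray(c["color"][:,:,::-1]))
E
python3 - <<'E'
from h import *
for n in("top","side"):
    c=read_camera(n);save(c,n+"0.png");print(n,c["eye"],c["rotation"],c["mtx"],c["k1"])
    for q in("jar_a_mid","medicine_bottle","ledge"):
        for r in look_for(n,q):
            print(q,np.round(r["pixel"],1),round(r["conf"],2),np.round(at_z(c,r["pixel"],0.03),3))
o=get_obs();print({k:np.round(v,3) for k,v in o.items()},tcp_to_tips)
E
```

```text
top [ 0.46037976 -0.01260444  1.12672178] [ 0.71027033  0.02237789 -0.02884814 -0.70298156] [[471.09536996   0.         318.41203405]
 [  0.         471.09536996 236.74444326]
 [  0.           0.           1.        ]] -0.03007625636662499Traceback (most recent call last):
  File "<stdin>", line 6, in <module>
  File "h.py", line 11, in at_z
    e,d=ray(c,px); return e+d*(z-e[2])/d[2]
        ~~~^^^^^^
  File "h.py", line 9, in ray
    return np.array(c["eye"]),R@np.array([s[0],-s[1],-1.])
                              ~^~~~~~~~~~~~~~~~~~~~~~~~~~~
ValueError: matmul: Input operand 1 has a mismatch in its core dimension 0, with gufunc signature (n?,k),(k,m?)->(n?,m?) (size 3 is different from 4)
```

```bash
sleep 1
```

```text
(no output)
```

Rotation is a quaternion (w,x,y,z).

```bash
python3 - <<'E'
s=open('h.py').read()
s=s.replace('np.array(c["rotation"])','Rq(c["rotation"])').replace("from station import *","from station import *\nfrom scipy.spatial.transform import Rotation\ndef Rq(q): return Rotation.from_quat(np.roll(q,-1)).as_matrix()")
open('h.py','w').write(s)
E
python3 - <<'E'
from h import *
for n in("top","side"):
    c=read_camera(n);save(c,n+"0.png");print(n,c["eye"],c["rotation"])
    for q in("jar_a_mid","medicine_bottle","ledge"):
        for r in look_for(n,q):
            print(q,np.round(r["pixel"],1),round(r["conf"],2),np.round(at_z(c,r["pixel"],0.03),3))
o=get_obs();print({k:np.round(v,3) for k,v in o.items()},tcp_to_tips)
E
```

```text
top [ 0.46037976 -0.01260444  1.12672178] [ 0.71027033  0.02237789 -0.02884814 -0.70298156]
jar_a_mid [278.  177.4] 0.67 [0.441 0.304 0.03 ]
medicine_bottle [201.8 308.8] 0.59 [0.622 0.001 0.03 ]
ledge [205.5 325.1] 0.78 [ 0.614 -0.037  0.03 ]
side [ 0.41790751 -0.645138    0.63108001] [ 0.90706184  0.41088068 -0.03703611 -0.08392983]
jar_a_mid [171.4 260.9] 0.84 [0.441 0.3   0.03 ]
medicine_bottle [240.2 367.6] 0.76 [0.635 0.002 0.03 ]
ledge [290.8 373.1] 0.87 [ 0.609 -0.134  0.03 ]
{'t': np.float64(0.5), 'q': array([ 1.052,  0.477,  0.022,  1.555, -0.012,  1.109, -0.083]), 'joint_vel': array([ 0.001,  0.001, -0.001, -0.002,  0.001,  0.002,  0.   ]), 'joint_torque': array([-1.0000e-03, -5.9581e+01,  1.6050e+00, -2.8129e+01,  1.2000e-02,
        3.0000e-03, -0.0000e+00]), 'eef_pos': array([ 0.27 , -0.619,  0.304]), 'tool_rot': array([-0.   ,  0.836, -0.548,  0.   ]), 'contact_force': array([-0.21 ,  0.411, -1.256]), 'torque': array([-0.047,  0.063, -0.029]), 'gripper_width': np.float64(0.997)} 0.0726
```

View pics/top0.png

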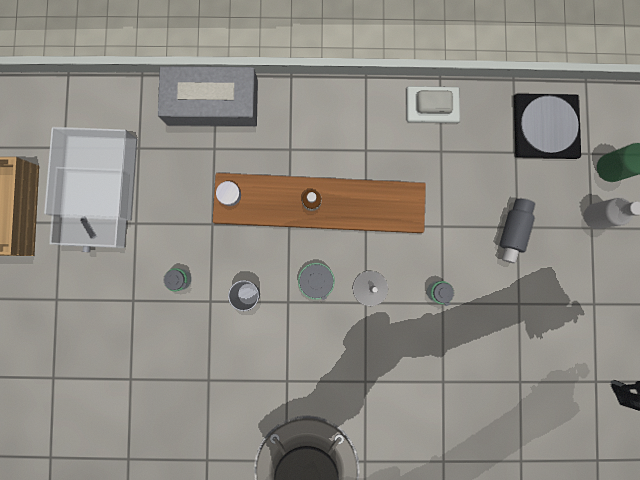

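View pics/side0.png

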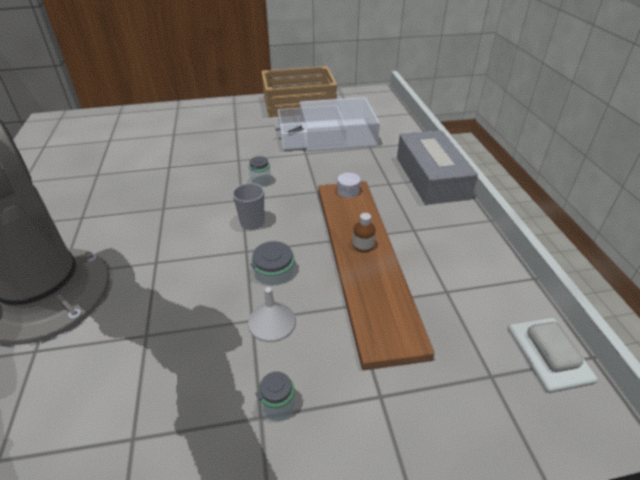

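The top view shows the small jars at about (278,177) and (291,440), and the bottle at (200,311). The side view shows the jars at (171,260) and (395,277). Next I'll fit cylinder models to the silhouettes.

```bash
cat >> h.py <<'E'
from scipy.optimize import least_squares
def hull(c,cyl,x,y,z0):
    t=np.linspace(0,2*np.pi,48,endpoint=False);P=[]
    for r,z in cyl:
        P+=[proj(c,(x+r*np.cos(a),y+r*np.sin(a),z0+z)) for a in t]
    return np.array(P)
def bb(P): return np.r_[P.min(0),P.max(0)]
JAR=[(.026,0),(.026,.05),(.023,.05),(.023,.062)]
BOT=[(.022,0),(.022,.055),(.01,.078)]
def mfit(ms,cyl,z0,x0):
    # ms: list (c,mask)
    def f(p):
        r=[]
        for c,m in ms:
            rc=np.argwhere(m); b=np.r_[rc.min(0)-.5,rc.max(0)+.5]
            r+=list(bb(hull(c,cyl,p[0],p[1],z0))-b)
        return np.array(r)
    s=least_squares(f,x0,loss='soft_l1');return s.x,f(s.x)
E
python3 - <<'E'
from h import *
C={n:read_camera(n) for n in("top","side")}
S={(n,q):silhouettes(n,q) for n in C for q in("jar_a_mid","medicine_bottle","ledge")}
for k,v in S.items():
    for r in v: print(k,round(r["conf"],2),np.round(r["pixel"]),r["mask"].sum())
def near(n,q,px): 
    L=[r for r in S[n,q] if np.hypot(*(np.array(r["pixel"])-px))<20]; return [(C[n],L[0]["mask"])] if L else []
for q,cyl,z0,x0,pt,ps in(("jar_a_mid",JAR,0,(.44,.30),(278,177),(171,260)),("jar_a_mid",JAR,0,(.43,-.28),(291,440),(395,277)),("medicine_bottle",BOT,.025,(.62,0),(200,311),(240,367))):
    for ms in (near("top",q,pt),near("side",q,ps),near("top",q,pt)+near("side",q,ps)):
        if ms: 
            x,r=mfit(ms,cyl,z0,x0);print(q,x.round(4),r.round(1))
c=C["top"];m=S["top","ledge"][0]["mask"].astype(np.uint8)
cn=max(cv2.findContours(m,0,2)[0],key=cv2.contourArea)[:,0]
P=np.array([at_z(c,(p[1],p[0]),.025)[:2] for p in cn])
print(cv2.minAreaRect(P.astype(np.float32)*1000))
c=C["side"];m=S["side","ledge"][0]["mask"].astype(np.uint8)
cn=max(cv2.findContours(m,0,2)[0],key=cv2.contourArea)[:,0]
P=np.array([at_z(c,(p[1],p[0]),.025)[:2] for p in cn])
print(cv2.minAreaRect(P.astype(np.float32)*1000))
E
```

```text
('top', 'jar_a_mid') 0.9 [280. 177.] 544
('top', 'medicine_bottle') 0.9 [200. 310.] 328
('top', 'ledge') 0.67 [206. 325.] 10075
('side', 'jar_a_mid') 0.66 [170. 261.] 548
('side', 'medicine_bottle') 0.94 [236. 368.] 685
('side', 'ledge') 0.62 [291. 371.] 10804
jar_a_mid [0.4375 0.3061] [ 0.5 -0.4 -0.5  0.4]
jar_a_mid [0.4381 0.3025] [-0.5 -0.3  0.4  0.4]
jar_a_mid [0.4378 0.3054] [ 0.4 -0.1 -0.7  0.7 -1.1 -0.5 -0.2  0.2]
medicine_bottle [ 0.6223 -0.0055] [-0.8  0.2  0.8 -0.2]
medicine_bottle [ 0.622  -0.0065] [-0.4 -0.9  0.3  0.9]
medicine_bottle [ 0.6222 -0.0058] [-0.7  0.3  0.8 -0.  -0.6 -1.   0.   0.8]
((621.6859741210938, -24.494354248046875), (501.6390075683594, 125.7260971069336), 87.82322692871094)
((618.49169921875, -33.686431884765625), (508.62420654296875, 124.97177124023438), 87.9584732055664)
```

```bash
python3 - <<'E'
from h import *
for n,px in(("top",(291,440)),("side",(395,277))):
    c=read_camera(n)
    for q in("jar_b_mid","jar_a_mid"):
        for r in silhouettes(n,q):
            print(n,q,round(r["conf"],2),np.round(r["pixel"]))
            if abs(r["pixel"][1]-px[1])<30:
                x,e=mfit([(c,r["mask"])],JAR,0,(.43,-.28));print(x.round(4),e.round(1))
    h=c["color"][int(px[0])-40:int(px[0])+40,int(px[1])-50:int(px[1])+50,::-1]
    P=hull(c,JAR,.424,-.276,0)
    cv2.imwrite("pics/jb_%s.png"%n,cv2.resize(h,None,fx=6,fy=6,interpolation=cv2.INTER_CUBIC))
E
```

```text
top jar_b_mid 0.79 [293. 438.]
[ 0.4133 -0.3078] [ 1.4 -0.  -1.2  0. ]
top jar_a_mid 0.55 [278. 178.]
side jar_b_mid 0.76 [398. 275.]
[ 0.4112 -0.3067] [-0.2  1.1  0.2 -1.2]
side jar_a_mid 0.94 [171. 260.]
[0.4381 0.3025] [-0.5 -0.3  0.4  0.4]
```

```bash
cat >> h.py <<'E'
def plan(p,yaw=None,base=None):
    o=get_obs();R=Rq(o["tool_rot"]);pos=o["eef_pos"] if base is None else base
    d=R.T@(np.array(p)-pos)/.025
    print("t",o["t"],"shift",d.round(2))
    if yaw is not None:
        y=np.radians(yaw);T=np.array([[np.cos(y),np.sin(y),0],[np.sin(y),-np.cos(y),0],[0,0,-1]]).T
        x=np.array([np.cos(y),np.sin(y),0]);z=np.array([0,0,-1.]);T=np.c_[x,np.cross(z,x),z]
        print("turn",(np.degrees(Rotation.from_matrix(R.T@T).as_rotvec())/10).round(3))
E
python3 - <<'E'
from h import *
plan((.412,-.307,.2),-2.2)
E
```

```text
t 1.2 shift [ -9.16 -10.2    4.16]
turn [-0.    -0.    -6.427]
```

Request:
{"method": "apply_moves", "body": {"moves": [[[-3, -3.4, 0.5], [0, 0, -2.1], 1], [[-6, -6.8, 2], [0, 0, -4.2], 1], [[-9.16, -10.2, 4.16], [0, 0, -6.43], 1], [[-9.16, -10.2, 4.16], [0, 0, -6.43], 1], [[-9.16, -10.2, 4.16], [0, 0, -6.43], 1], [[-9.16, -10.2, 4.16], [0, 0, -6.43], 1], [[-9.16, -10.2, 4.16], [0, 0, -6.43], 1], [[-9.16, -10.2, 4.16], [0, 0, -6.43], 1], [[-9.16, -10.2, 4.16], [0, 0, -6.43], 1], [[-9.16, -10.2, 4.16], [0, 0, -6.43], 1], [[-9.16, -10.2, 4.16], [0, 0, -6.43], 1], [[-9.16, -10.2, 4.16], [0, 0, -6.43], 1]], "force": 35}}

```text
t: 2.7
eef_pos: [0.4118, -0.3073, 0.2]
tool_rot: [0.0, 1.0, -0.019, 0.0]
contact_force: [0.6, -0.0, -0.4]
gripper_width: 1.001
```

```bash
python3 - <<'E'
from h import *
print(get_obs()["eef_pos"])
plan((.412,-.307,.092),-2.2)
for n in("top","side"):
    c=read_camera(n);save(c,n+"1.png")
E
```

```text
[ 0.4118115  -0.30731849  0.19996025]
t 2.7 shift [ 0.01 -0.01  4.32]
turn [ 0.001 -0.001  0.001]
```

View pics/side1.png

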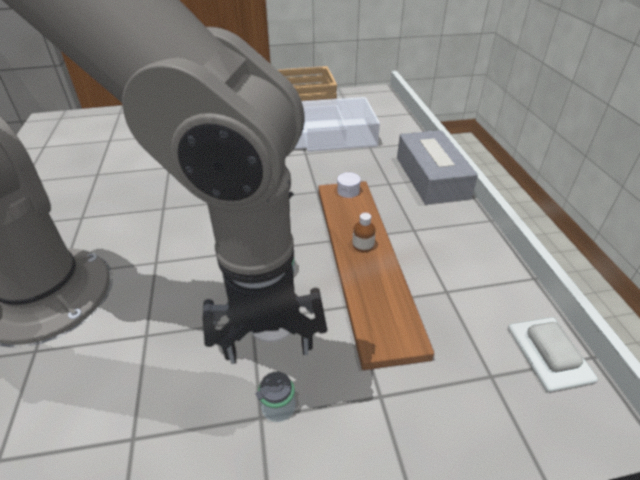

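The gripper (jaws at 230–325, 330–355) is directly above the jar at (390,277). I'll descend and grip.

Request:
{"method": "apply_moves", "body": {"moves": [[[0, 0, 1.5], [0, 0, 0], 1], [[0, 0, 3], [0, 0, 0], 1], [[0, 0, 4], [0, 0, 0], 1], [[0, 0, 4.3], [0, 0, 0], 1], [[0, 0, 4.3], [0, 0, 0], 1], [[0, 0, 4.3], [0, 0, 0], 1], [[0, 0, 4.3], [0, 0, 0], 0.5], [[0, 0, 4.3], [0, 0, 0], 0.3], [[0, 0, 4.3], [0, 0, 0], 0.1], [[0, 0, 4.3], [0, 0, 0], -0.2], [[0, 0, 4.3], [0, 0, 0], -0.5], [[0, 0, 4.3], [0, 0, 0], -0.5], [[0, 0, 4.3], [0, 0, 0], -0.5], [[0, 0, 4.3], [0, 0, 0], -0.5], [[0, 0, 4.3], [0, 0, 0], -0.5]], "force": 35}}

```text
t: 4.68
eef_pos: [0.4125, -0.3073, 0.0933]
tool_rot: [0.0, 1.0, -0.019, 0.001]
contact_force: [-0.1, 0.4, 5.6]
gripper_width: 0.598
```

```bash
python3 - <<'E'
from h import *
c=read_camera("side");save(c,"side2.png")
E
```

```text
(no output)
```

View pics/side2.png

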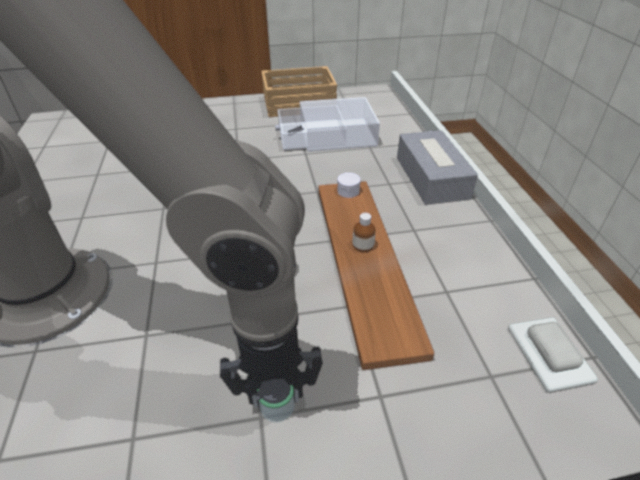

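Opening is 0.598, about 51 mm, so the jar is held. I'll lift it a little and look.

Request:
{"method": "apply_moves", "body": {"moves": [[[0, 0, -0.3], [0, 0, 0], -0.5], [[0, 0, -1], [0, 0, 0], -0.5], [[0, 0, -2.2], [0, 0, 0], -0.5], [[0, 0, -3.5], [0, 0, 0], -0.5], [[0, 0, -4], [0, 0, 0], -0.5], [[0, 0, -4], [0, 0, 0], -0.5], [[0, 0, -4], [0, 0, 0], -0.5], [[0, 0, -4], [0, 0, 0], -0.5]]}}

```text
t: 5.72
eef_pos: [0.4113, -0.3067, 0.1913]
tool_rot: [-0.001, 1.0, -0.019, -0.001]
contact_force: [-0.5, 0.8, -2.2]
gripper_width: 0.599
```

```bash
python3 - <<'E'
from h import *
c=read_camera("side");save(c,"side3.png")
o=get_obs();z0=o["eef_pos"][2]-.0933;print(o["eef_pos"],o["gripper_width"])
for r in silhouettes("side","jar_a_mid"):
    print(r["conf"],r["pixel"])
    if r["pixel"][0]>250:
        print(mfit([(c,r["mask"])],JAR,z0,(.412,-.307)))
plan((.6195,-.074,o["eef_pos"][2]),-2.2)
E
```

```text
[ 0.4114776  -0.30675717  0.19139368] 0.5975237707702523
t 5.825 shift [ 7.96 -9.62  0.  ]
turn [-0.005  0.007  0.005]
```

View pics/side3.png

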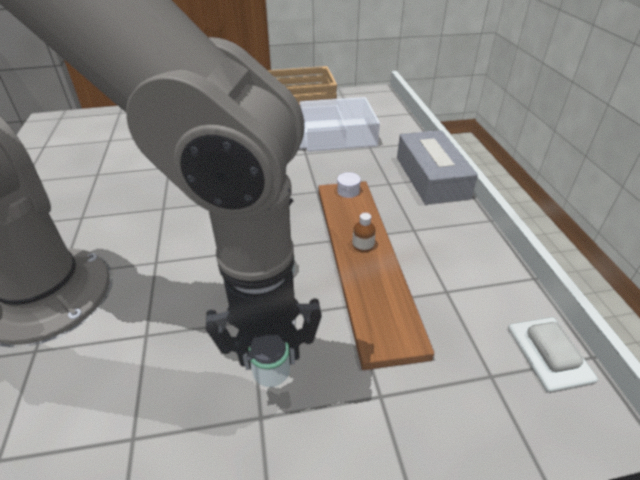

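Request:
{"method": "apply_moves", "body": {"moves": [[[0.4, -0.5, 0], [0, 0, 0], -0.5], [[1.2, -1.5, 0], [0, 0, 0], -0.5], [[2.3, -2.8, 0], [0, 0, 0], -0.5], [[3.5, -4.2, 0], [0, 0, 0], -0.5], [[4.7, -5.7, 0], [0, 0, 0], -0.5], [[5.9, -7.1, 0], [0, 0, 0], -0.5], [[6.9, -8.4, 0], [0, 0, 0], -0.5], [[7.6, -9.2, 0.3], [0, 0, 0], -0.5], [[7.95, -9.63, 0.8], [0, 0, 0], -0.5], [[7.95, -9.63, 1.2], [0, 0, 0], -0.5], [[7.95, -9.63, 1.5], [0, 0, 0], -0.5], [[7.95, -9.63, 1.5], [0, 0, 0], -0.5], [[7.95, -9.63, 1.5], [0, 0, 0], -0.5]]}}

```text
t: 7.45
eef_pos: [0.6195, -0.0749, 0.1552]
tool_rot: [0.0, 1.0, -0.02, 0.0]
contact_force: [-0.0, -0.2, -2.2]
gripper_width: 0.595
```

```bash
python3 - <<'E'
from h import *
o=get_obs();z0=o["eef_pos"][2]-.0933;print(o["eef_pos"],o["gripper_width"],z0)
plan((.6195,-.074,.118),-2.2)
for n in("side","top"):
    c=read_camera(n);save(c,n+"4.png")
    for r in silhouettes(n,"jar_a_mid"):
        print(n,r["conf"],r["pixel"])
        if r["pixel"][1]>280: print(mfit([(c,r["mask"])],JAR,z0,(.62,-.074)))
E
```

```text
[ 0.61947834 -0.07487416  0.15521552] 0.5949565361795687 0.06191551966614517
t 7.45 shift [-0.   -0.04  1.49]
turn [ 0.002 -0.002 -0.004]
side 0.87 [171.9, 261.6]
top 0.89 [279.0, 177.0]
```

View pics/side4.png

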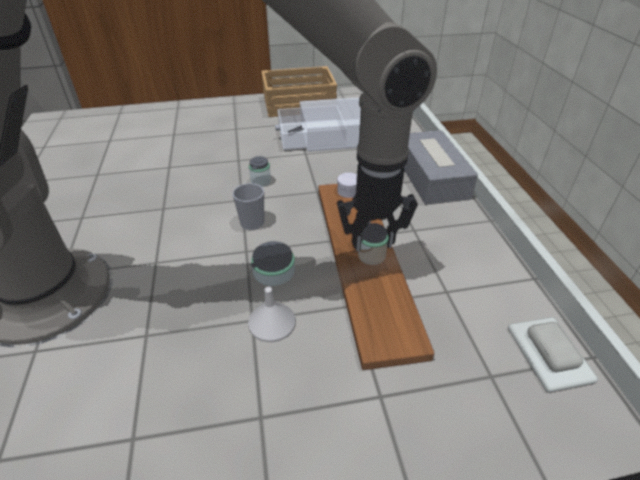

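The jar hangs upright over the ledge at (245,372), on the near side of the bottle, which the gripper hides. Lowering slowly.

Request:
{"method": "apply_moves", "body": {"moves": [[[0, 0, 0.3], [0, 0, 0], -0.5], [[0, 0, 0.7], [0, 0, 0], -0.5], [[0, 0, 1.0], [0, 0, 0], -0.5], [[0, 0, 1.2], [0, 0, 0], -0.5], [[0, 0, 1.35], [0, 0, 0], -0.5], [[0, 0, 1.4], [0, 0, 0], -0.5], [[0, 0, 1.44], [0, 0, 0], -0.5], [[0, 0, 1.48], [0, 0, 0], -0.5], [[0, 0, 1.5], [0, 0, 0], -0.5], [[0, 0, 1.5], [0, 0, 0], -0.5]]}}

```text
t: 8.9
eef_pos: [0.6198, -0.074, 0.1184]
tool_rot: [0.0, 1.0, -0.019, 0.0]
contact_force: [-2.3, -0.5, 5.1]
gripper_width: 0.595
```

The vertical force went from −2.2 to +5.1 N, so the jar is in contact with the ledge. Releasing gradually.

Request:
{"method": "apply_moves", "body": {"moves": [[[0, 0, 0], [0, 0, 0], 0.25], [[0, 0, 0], [0, 0, 0], 0.4], [[0, 0, 0], [0, 0, 0], 0.6], [[0, 0, 0], [0, 0, 0], 0.9], [[0, 0, 0], [0, 0, 0], 0.9], [[0, 0, 0], [0, 0, 0], 0.9], [[0, 0, -0.5], [0, 0, 0], 0.9], [[0, 0, -1.5], [0, 0, 0], 0.9], [[0, 0, -3], [0, 0, 0], 0.9], [[0, 0, -4.5], [0, 0, 0], 0.9], [[0, 0, -4.5], [0, 0, 0], 0.9], [[0, 0, -4.5], [0, 0, 0], 0.9]]}}

```text
t: 10.4
eef_pos: [0.6194, -0.0741, 0.2302]
tool_rot: [0.0, 1.0, -0.019, 0.0]
contact_force: [0.0, 0.2, 0.3]
gripper_width: 0.95
```

```bash
python3 - <<'E'
from h import *
o=get_obs();print(o["eef_pos"],o["gripper_width"])
plan((.4378,.305,.2315),-2.2)
for n in("side","top"):
    c=read_camera(n);save(c,n+"5.png")
    for r in silhouettes(n,"jar_a_mid"):
        print(n,r["conf"],r["pixel"])
        if r["pixel"][1]>280: print(mfit([(c,r["mask"])],JAR,.025,(.62,-.074)))
    for r in silhouettes(n,"medicine_bottle"):
        print(n,r["conf"],r["pixel"],mfit([(c,r["mask"])],BOT,.025,(.62,-.0)))
E
```

```text
[ 0.61937724 -0.07409988  0.23016291] 0.9502323137236851
t 10.4 shift [ -7.83 -14.88  -0.06]
turn [ 0.001 -0.001  0.003]
side 0.96 [171.0, 260.4]
side 0.82 [232.9, 367.1] (array([ 0.62347907, -0.00102677]), array([-2.15318408, -0.87829676,  1.34658824,  0.81626911]))
side 0.56 [261.9, 368.4] (array([ 0.61952929, -0.07973511]), array([-0.72958755,  1.7423646 ,  0.75167415, -1.47654307]))
top 0.89 [278.3, 176.1]
top 0.73 [200.8, 309.7] (array([ 0.62226616, -0.00546437]), array([-0.7511181 ,  0.18377424,  0.80679974, -0.18363494]))
```

View pics/side5.png

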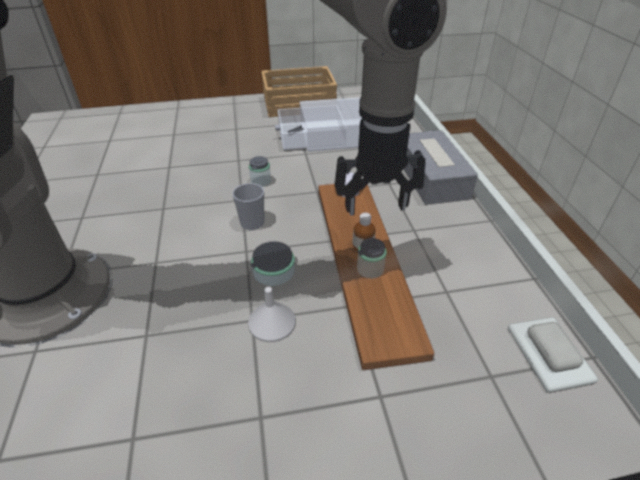

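The first jar stands at (258,372), just in front of the bottle (230,365), which has not moved. Now the second jar.

Request:
{"method": "apply_moves", "body": {"moves": [[[-0.8, -1.5, 0], [0, 0, 0], 1], [[-2, -3.8, 0], [0, 0, 0], 1], [[-3.2, -6.1, 0], [0, 0, 0], 1], [[-4.4, -8.4, 0], [0, 0, 0], 1], [[-5.6, -10.7, 0], [0, 0, 0], 1], [[-6.8, -13, 0], [0, 0, 0], 1], [[-7.83, -14.88, 0.5], [0, 0, 0], 1], [[-7.83, -14.88, 1], [0, 0, 0], 1], [[-7.83, -14.88, 1.3], [0, 0, 0], 1], [[-7.83, -14.88, 1.3], [0, 0, 0], 1], [[-7.83, -14.88, 1.3], [0, 0, 0], 1], [[-7.83, -14.88, 1.3], [0, 0, 0], 1]]}}

```text
t: 12.2
eef_pos: [0.4388, 0.3045, 0.1978]
tool_rot: [-0.0, 1.0, -0.02, 0.0]
contact_force: [0.7, -0.9, 0.5]
gripper_width: 1.004
```

```bash
python3 - <<'E'
from h import *
plan((.4378,.305,.0925),-2.2)
for n in("side","top"):
    c=read_camera(n);save(c,n+"6.png")
    for r in silhouettes(n,"jar_a_mid"): 
        print(n,r["conf"],r["pixel"])
        if r["pixel"][1]>280: print(mfit([(c,r["mask"])],JAR,.025,(.62,-.074)))
E
```

```text
t 12.2 shift [-0.04 -0.02  4.21]
turn [-0.001 -0.004 -0.006]
side 0.74 [170.8, 259.7]
```

View pics/side6.png

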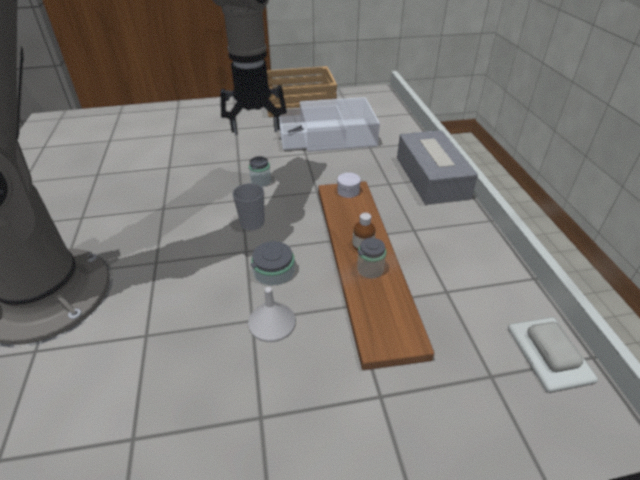

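View pics/top6.png

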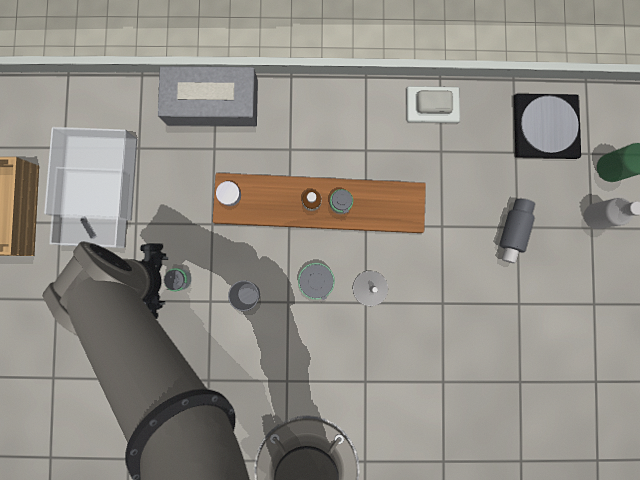

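Jar 2 is at (172,260) in the side view, with the gripper above it. The first jar is at (201,341) in the top view, in line with the bottle (200,311). I'll descend and grip.

Request:
{"method": "apply_moves", "body": {"moves": [[[0, 0, 1.5], [0, 0, 0], 1], [[0, 0, 3], [0, 0, 0], 1], [[0, 0, 3.9], [0, 0, 0], 1], [[0, 0, 4.2], [0, 0, 0], 1], [[0, 0, 4.2], [0, 0, 0], 1], [[0, 0, 4.2], [0, 0, 0], 1], [[0, 0, 4.2], [0, 0, 0], 0.5], [[0, 0, 4.2], [0, 0, 0], 0.3], [[0, 0, 4.2], [0, 0, 0], 0.1], [[0, 0, 4.2], [0, 0, 0], -0.2], [[0, 0, 4.2], [0, 0, 0], -0.5], [[0, 0, 4.2], [0, 0, 0], -0.5], [[0, 0, 4.2], [0, 0, 0], -0.5], [[0, 0, 4.2], [0, 0, 0], -0.5], [[0, 0, 4.2], [0, 0, 0], -0.5]], "force": 35}}

```text
t: 14.28
eef_pos: [0.4383, 0.3052, 0.0931]
tool_rot: [-0.0, 1.0, -0.019, 0.0]
contact_force: [-0.2, -1.1, 5.1]
gripper_width: 0.597
```

Request:
{"method": "apply_moves", "body": {"moves": [[[0, 0, -0.3], [0, 0, 0], -0.5], [[0, 0, -1], [0, 0, 0], -0.5], [[0, 0, -2.2], [0, 0, 0], -0.5], [[0, 0, -3.5], [0, 0, 0], -0.5], [[0, 0, -4], [0, 0, 0], -0.5], [[0, 0, -4], [0, 0, 0], -0.5], [[0, 0, -4], [0, 0, 0], -0.5]]}}

```text
t: 15.15
eef_pos: [0.4376, 0.3046, 0.1914]
tool_rot: [0.001, 1.0, -0.019, -0.001]
contact_force: [-0.0, 0.1, -2.0]
gripper_width: 0.597
```

```bash
python3 - <<'E'
from h import *
o=get_obs();z0=o["eef_pos"][2]-.0931;print(o["eef_pos"],o["gripper_width"])
plan((.6246,.062,.1925),-2.2)
ms=[]
for n in("side","top"):
    c=read_camera(n);save(c,n+"7.png")
    for q,cyl,g,z in(("jar_a_mid",JAR,(.62,-.074),.025),("medicine_bottle",BOT,(.62,0),.025)):
      for r in silhouettes(n,q):
        cc=r["pixel"]
        if q[0]=="j" and cc[1]<280: g,z=(.438,.305),z0
        print(n,q,r["conf"],cc,*[v.round(4) for v in mfit([(c,r["mask"])],cyl,z,g)])
E
```

```text
[0.43757615 0.30457032 0.1914166 ] 0.5967934972249757
t 15.15 shift [ 7.84  9.41 -0.04]
turn [0.007 0.008 0.003]
side jar_a_mid 0.81 [134.4, 256.4] [0.4362 0.2981] [-1.2209 -0.6495  0.8367  0.6803]
side medicine_bottle 0.67 [234.8, 364.9] [6.249e-01 3.000e-04] [-3.6513 -0.3506  1.8093  0.3345]
top jar_a_mid 0.74 [280.8, 167.6] [0.4375 0.2813] [-0.6165 -2.7174  0.604  11.0866]
top medicine_bottle 0.88 [198.3, 309.1] [ 0.6223 -0.0055] [-0.7511  0.1838  0.8068 -0.1836]
```

View pics/side7.png

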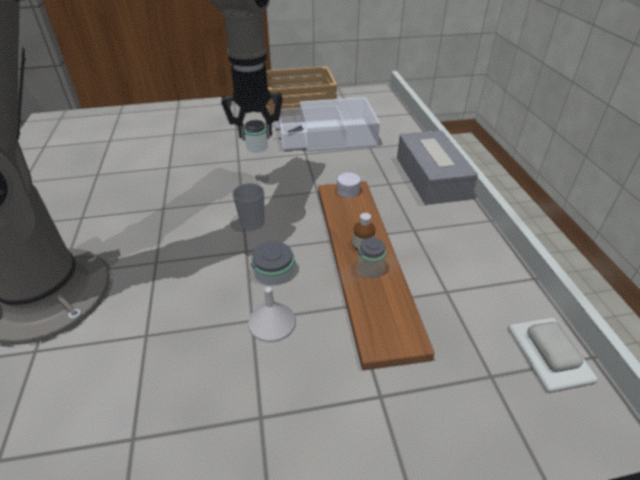

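The second jar is held upright at (135,256), and the bottle is unchanged. Carrying it over.

Request:
{"method": "apply_moves", "body": {"moves": [[[0.4, 0.5, 0], [0, 0, 0], -0.5], [[1.2, 1.5, 0], [0, 0, 0], -0.5], [[2.3, 2.8, 0], [0, 0, 0], -0.5], [[3.5, 4.2, 0], [0, 0, 0], -0.5], [[4.7, 5.6, 0], [0, 0, 0], -0.5], [[5.9, 7, 0], [0, 0, 0], -0.5], [[6.9, 8.2, 0], [0, 0, 0], -0.5], [[7.5, 9, 0.3], [0, 0, 0], -0.5], [[7.84, 9.42, 0.8], [0, 0, 0], -0.5], [[7.84, 9.42, 1.2], [0, 0, 0], -0.5], [[7.84, 9.42, 1.5], [0, 0, 0], -0.5], [[7.84, 9.42, 1.5], [0, 0, 0], -0.5], [[7.84, 9.42, 1.5], [0, 0, 0], -0.5]]}}

```text
t: 17.08
eef_pos: [0.6249, 0.0634, 0.1552]
tool_rot: [-0.0, 1.0, -0.018, 0.0]
contact_force: [0.3, 0.3, -1.8]
gripper_width: 0.595
```

```bash
python3 - <<'E'
from h import *
plan((.6246,.062,.118),-2.2)
c=read_camera("side");save(c,"side8.png")
E
```

```text
t 17.075 shift [-0.01  0.06  1.49]
turn [-0.002 -0.002  0.011]
```

View pics/side8.png

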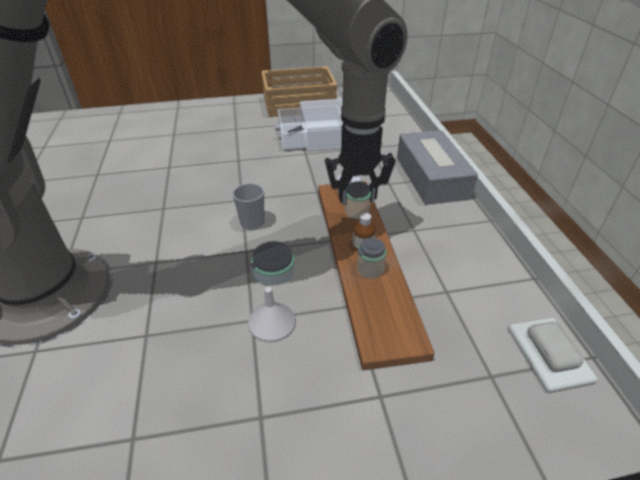

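The second jar hangs over the far side of the bottle at (200,358). Lowering and releasing.

Request:
{"method": "apply_moves", "body": {"moves": [[[0, 0, 0.3], [0, 0, 0], -0.5], [[0, 0, 0.7], [0, 0, 0], -0.5], [[0, 0, 1.0], [0, 0, 0], -0.5], [[0, 0, 1.2], [0, 0, 0], -0.5], [[0, 0, 1.35], [0, 0, 0], -0.5], [[0, 0, 1.4], [0, 0, 0], -0.5], [[0, 0, 1.44], [0, 0, 0], -0.5], [[0, 0, 1.48], [0, 0, 0], -0.5], [[0, 0, 1.5], [0, 0, 0], -0.5], [[0, 0, 1.5], [0, 0, 0], -0.5]]}}

```text
t: 18.38
eef_pos: [0.6252, 0.0624, 0.1181]
tool_rot: [0.0, 1.0, -0.019, 0.0]
contact_force: [-1.9, -0.2, 5.1]
gripper_width: 0.6
```

Request:
{"method": "apply_moves", "body": {"moves": [[[0, 0, 0], [0, 0, 0], 0.25], [[0, 0, 0], [0, 0, 0], 0.4], [[0, 0, 0], [0, 0, 0], 0.6], [[0, 0, 0], [0, 0, 0], 0.9], [[0, 0, 0], [0, 0, 0], 0.9], [[0, 0, 0], [0, 0, 0], 0.9], [[0, 0, -0.5], [0, 0, 0], 0.9], [[0, 0, -1.5], [0, 0, 0], 0.9], [[0, 0, -3], [0, 0, 0], 0.9], [[0, 0, -5], [0, 0, 0], 0.9], [[0, 4, -5], [0, 0, 0], 0.9], [[0, 0, -5], [0, 0, 0], 0.9], [[-1, -2, -5], [0, 0, 0], 0.9], [[-2, -4, -5], [0, 0, 0], 0.9], [[-3, -6, -5], [0, 0, 0], 0.9], [[-4, -8, -5], [0, 0, 0], 0.9], [[-5, -9, -5], [0, 0, 0], 0.9], [[-5, -9, -5], [0, 0, 0], 0.9], [[-5, -9, -5], [0, 0, 0], 0.9]]}}

```text
t: 20.75
eef_pos: [0.5091, 0.2913, 0.243]
tool_rot: [0.0, 1.0, -0.019, 0.001]
contact_force: [0.6, -1.0, -0.0]
gripper_width: 0.952
```

```bash
python3 - <<'E'
from h import *
o=get_obs();print(o["eef_pos"],o["contact_force"])
T=np.array([.6222,-.0055])
for n in("side","top"):
    c=read_camera(n);save(c,n+"9.png")
    S=c["color"]
    for q,cyl in(("jar_a_mid",JAR),("medicine_bottle",BOT)):
      for r in silhouettes(n,q):
        g=at_z(c,r["pixel"],.06)[:2]
        print(n,q,round(r["conf"],2),np.round(r["pixel"]),*[v.round(4) for v in mfit([(c,r["mask"])],cyl,.025,g)])
    im=c["color"][:,:,::-1].copy()
    for p,cy in(((.6195,-.074),JAR),((.6246,.062),JAR),((.6222,-.0055),BOT)):
        h=cv2.convexHull(hull(c,cy,*p,.025)[:,::-1].astype(np.float32))
        h[:]=h
        im=im if True else im
        cv2.polylines(im,[np.round(h*16).astype(np.int32)],True,(0,0,255),1,cv2.LINE_AA,4)
    a=im[150:300,280:420] if n=="side" else im[150:250,230:400]
    cv2.imwrite("pics/%s9o.png"%n,cv2.resize(a,None,fx=4,fy=4,interpolation=cv2.INTER_NEAREST))
E
```

```text
[0.50914746 0.29134204 0.24301102] [ 0.55696215 -1.01599847 -0.0079161 ]
side jar_a_mid 0.82 [210. 356.] [0.625  0.0621] [-2.1336  0.0816  1.4587 -0.0784]
side medicine_bottle 0.76 [231. 363.] [ 6.237e-01 -5.000e-04] [-1.3413  0.1616  1.1438 -0.1544]
top jar_a_mid 0.93 [197. 280.] [0.6266 0.0621] [-0.3453  0.4691  0.3624 -0.4965]
top jar_a_mid 0.59 [205. 328.] [ 0.6527 -0.2318] [  3.8252 184.8747 -31.1988  -3.3986]
```

View pics/side9o.png

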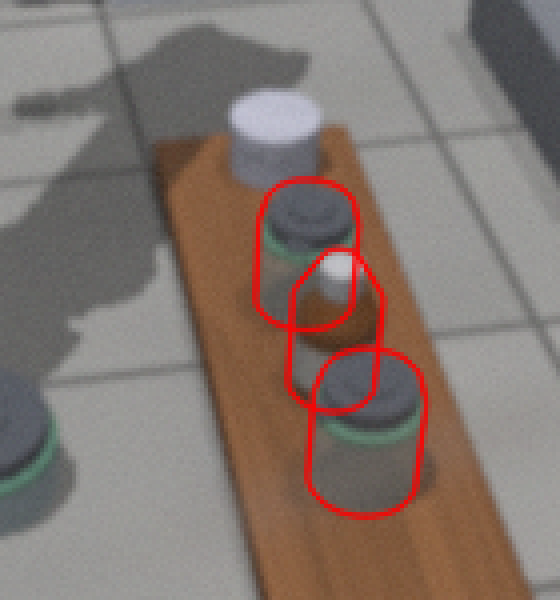

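View pics/top9o.png

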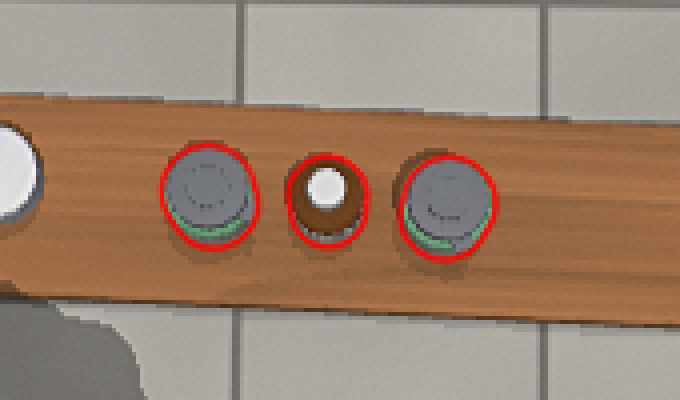

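In both views the jars and bottle match the planned outlines. They stand upright in a row along the middle of the ledge with even gaps: top-view crop at (190,208), (200,328) and (208,448). The gripper is clear, so I'm handing in.

```bash
python3 -c "
from station import hand_in,get_obs
print(hand_in(),get_obs()['t'])"
```

```text
the job is handed in; nothing more can be done
the job is handed in; nothing more can be done
```

I stood both small jars on the ledge, one on each side of the amber bottle, lowering each until it touched before letting go. I handed the job in at about 21 s of the 62 s allowed; the station gave no verdict.

**Position of the jars:** The last pictures from both cameras showed them upright and in line along the middle of the ledge. Their centres were about 68 mm from the bottle's axis, which leaves a gap of about 20 mm. The second jar was found at (0.626, 0.062) in the top view and (0.625, 0.062) in the side view, for a target of (0.6246, 0.062).

**Bottle:** Before I set the second jar down, the top view still had the bottle within 1 mm of its start. In the last pictures it matched its starting outline.

**Gripper:** It ended well clear, with no contact force beyond sensor noise.

**Checks that failed or disagreed:**
- The networks did not report the first jar properly once it was on the ledge. Its final place was checked only by laying the planned outline over both pictures.
- They also gave one false jar in the last top view.
- The bottle was not detected in the last top view. The last side view put it about 5 mm from its start along the row. I put this down to the first jar partly hiding it and to a calibration offset of about 2 pixels in that camera.

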